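# Step the resistance box up four clicks and enter it

## Robot

A 6-joint arm with a two-finger parallel gripper is mounted at the origin on a cart in front of the work surface, level with it; the furniture and walls round the work are solid. World frame = base frame: x ahead of the robot, y to its left, z up, the work surface at z = 0. Lengths are in mm, angles in rad, forces in N, time in s.
With the tool pointing down it reaches from about 325 to 900 mm from the base axis. Payload 6.1 kg.
Tool frame: the origin (TCP) lies at the very end of the fingers, on their centre line; the grasp point (between the pads) lies 19 mm behind it (env.grip_depth is the z of the grasp point in the tool frame, in mm); z points along the fingers, x is the direction in which the jaws open and shut, and the axes are right-handed (so a half turn about z gives the same grasp; the last joint's range is limited). The gripper opens to 85 mm and grips with 20 to 120 N. Pads are 22 mm wide; open, the fingers measure 114 mm over their backs; the gripper's body (76 mm by 85 mm) begins 54 mm behind the grasp point. The pads swing forward as they close: fully open they stand 13 mm farther back than shut.
Start: joints at [-1.466, 0.22, 1.526, -0, 1.395, -0.126], TCP at [142.966, -608.421, 231.3] pointing down, gripper open.
Joint ranges: [-2.98, 2.98], [-0.91, 2.08], [0.09, 2.57], [-1.24, 4.39], [0.2, 2.65], [-2.68, 2.68]. Speed limits (rad/s): [2.57, 2.57, 3.01, 3.14, 3.14, 3.14].

## Interface

Orientations are given as a unit quaternion [x, y, z, w].
In Python, from rig import env gives the robot as it stands. The module is installed in compiled form; this text tells all that it offers.
- The arm moves only by the tool jog_arm, never from a script. Its argument "motion" is a list of rows, each a list of 3 entries, a list of its own where there are three numbers: the shift along the world's x, y, z in cm, then the turn about the world's z in degrees, then the opening in per cent of the stroke, from 0 (shut) to 100 (fully open). In form: [[[dx, dy, dz], roll, grip], ...]. A call has 1 to 8 rows; each row shifts and turns the pose as measured when the row begins; what a row does not reach is not made up. A row lasts 1/8 s, in which the tool goes at most 62.5 mm and 10.7 degrees, less where a joint would pass 70% of its speed; a pose out of reach is approached as far as the arm can. A call with a gripper value outside its range is refused whole. The fingers move at their own pace and stop on an object; "grip_force" is the grip in N (left out, the last holds). Time passes only in rows, so rows that do not move let the fingers close. It gives the time, the measured TCP pose, the force and the opening at its end, in the units of the state.
- env.sense(): the state, without advancing time (a new reading comes with each control period).
- env.grab_frame(name): name is "scene" or "top"; returns (picture, depth): 384x512x3 uint8, blue, green, red; 384x512 float32, mm along the optical axis (not along the pixel's ray), 0 where there is no reading.
- env.camera_model(name): a dict with "fx", "fy", "cx", "cy" (pixels), "world_to_cam" (4x4, takes a point from world to camera coordinates). Camera axes: x right, y down, z forward; pixel columns grow to the right and rows downward; lengths in mm; the calibration is good to about 2 mm. A picture is of the moment at which its call begins. camera_model takes no time and is no camera call.
- env.hand_in(): hands the job in, once; it reports no verdict.
The state is a dict: "time": time; "joint_positions": joint angles; "joint_velocities": joint speeds; "tau": joint torques, N m; "position": TCP position; "orientation": TCP orientation; "force": force on the tool from outside, world axes, zero at the start; "ft_torque": the same for the moment, N m; "gripper_width": finger opening in mm.
Only numpy, scipy, OpenCV 4.12 (cv2) and the standard library are available. Lean on these libraries where they do the work, as an engineer would, in place of code of your own. Each camera call takes 0.05 s, during which the arm holds its last target.

## Task

Turn the large click-stop dial of the grey step box exactly four clicks clockwise (seen from above) from where it stands, pushing its upright fin round with a fingertip and not gripping it, and never letting it go past the fourth click. Then press the round button on the box fully down, let it come up again and leave. Leave the small dial and the loose things round the box where they are.

Things in the scene. Friction and masses are not known exactly. Their poses are not given: they have to be found in the camera images.
- step_box: grey metal instrument case standing fixed on the bench, 150 (its x) x 220 (its y) x 50 mm high; two short brass terminals stick out of its back (+x) side. On its flat top: the large dial on the right, a small dial far left, a round push button near left. Origin: centre of its underside, on the bench; z up, its -x side faces the robot within about 0.35 rad.
- dial_axis (a point): point on the large dial's upright axis of turning, on its flat upper face, 65 mm above the bench; 0, -45 mm in the box's x, y. The dial is a black disc, 96 mm across and 12 mm thick, with one upright radial fin on its face.
- dial_fin (a point): point on the middle of the fin's top edge, 40 mm out from the dial axis, 81 mm above the bench; turns with the dial. The fin runs radially from 14 to 47 mm from the axis, is 9 mm thick and stands 16 mm above the dial's face; a white line along its top points at ten white ticks round the dial.
- dial (a joint): large dial's angle, rad, growing clockwise seen from above; 0 at the first tick (fin 135 deg counter-clockwise of the box's +x). One click is 30 deg (0.5236 rad); it starts at rest on one of the first four ticks. A click takes 0.15 N m (5 N at 32 mm from the axis), falling to none half-way between ticks; there the dial snaps forward onto the next tick and stays. End stops just outside the end ticks.
- push_face (a point): middle of the fin's flat counter-clockwise side (seen from above), the side to push on for turning clockwise: 32 mm out from the dial axis, 4.5 mm from the fin's mid plane, 8 mm above the dial's face. Its x points outward along the fin, y counter-clockwise, away from the fin. Pressing on this side and the opposite side at once counts as gripping.
- trim_fin (a point): point on the top edge of the fin of the small dial (44 mm across, fin 10 mm high, top 70 mm above the bench), 18 mm out from its axis, which lies at 36, 68 mm in the box's x, y. To be left alone.
- enter (a joint): travel of the round button in m, 0 released, 0.006 fully down, growing downwards; it springs back and needs about 5 N.
- enter_top (a point): centre of the button's top, 72 mm above the bench when released; grey button 28 mm across in a black collar 44 mm across that is 12 mm high; at -36, 68 mm in the box's x, y.
- ic_tin: round silvery tin, 62 mm across, 20 mm high, left of the step box; loose, origin at the centre of its underside. To be left alone.
- brass_block: brass weight with a knob, 34 x 50 x 28 mm, right of the step box; loose, origin at the centre of its underside. To be left alone.
- yellow_driver: yellow screwdriver, 130 mm long, behind the step box; loose, origin at the centre of its underside. To be left alone.
- small_board: blue circuit board, 32 x 60 x 9 mm, far to the left; loose, origin at the centre of its underside. To be left alone.
- sink: black finned heat sink, 40 x 40 x 14 mm, just in front of the step box; loose, origin at the centre of its underside. To be left alone.
- cutter: red-handled flush cutter, 144 x 53 x 12 mm, on the right; loose, origin at the centre of its underside. To be left alone.

How it is judged (in metres and radians):
On the way, in this order (a step that is already met when the one before it is completed fails the run):
1. the large dial rests four clicks clockwise of its start (distance of dial_fin from where it was at the start of the episode between 0.0659 and 0.0722 m and velocity of joint dial between -0.1 and 0.1 rad/s and value of joint enter below 0.002 m), for 0.2 s.
2. the button is pressed fully down (value of joint enter above 0.0048 m and distance of dial_fin from where it was at the start of the episode between 0.0659 and 0.0722 m), for 0.05 s.
At the end, for the whole second after the job is handed in: The large dial rests at the fourth click clockwise of where it began (within 9 deg), the button has been pressed (at least 4.8 of its 6 mm) with the dial there and has come up again (under 2 mm), the small dial's fin is within 6 mm and every loose thing within 20 mm of where it began (all of step 1 and distance of trim_fin from where it was at the start of the episode below 0.006 m and distance of each of ic_tin, brass_block, yellow_driver, small_board, sink, cutter from where it was at the start of the episode below 0.02 m); the robot touches nothing.
It fails at once if the large dial is turned past the fourth click (more than half-way to the fifth) (distance of dial_fin from where it was at the start of the episode above 0.0743 m).
It fails at once if the fin is gripped: fingers press on both its halves at once (over 1 N each) (contact force between the fingers and dial_c1 above 1 N and contact force between the fingers and dial_c2 above 1 N).
It fails at once if the button is pressed while the dial is not at the fourth click (value of joint enter above 0.0048 m and not (distance of dial_fin from where it was at the start of the episode between 0.0659 and 0.0722 m)).
It fails at once if the small dial is turned (distance of trim_fin from where it was at the start of the episode above 0.006 m).
It fails at once if a loose thing round the box is moved by more than 20 mm or lifted (distance of any of ic_tin, brass_block, yellow_driver, small_board, sink, cutter from where it was at the start of the episode above 0.02 m).
It also fails if it takes over 64 s, if anything falls off the work surface, if the arm or the gripper's body presses on something with over 40 N, if the wrist force passes 120 N, or if a joint passes its speed limit or range.

## Working session

There is one attempt and no reset: what is moved stays moved. The work goes in short steps, Python scripts to look and compute and a tool call to move; the robot and the scene stay as the last step left them, time stands still between calls to the robot, and variables do not carry over. Pictures are saved under pics/ and viewed, and the job is handed in when it is done.

Besides the shell and the picture viewer there is one more tool, called after ">>>" as name([rows], argument=value, ...), one row to a line, values as JSON. jog_arm: Moves the arm, as the interface text tells. Its arguments: {"type":"object","properties":{"motion":{"type":"array","items":{"type":"array"}},"grip_force":{"type":"number"}},"required":["motion"]}

```bash
mkdir -p pics
python3 - <<'E'
from rig import env
import cv2, numpy as np
for n in("scene","top"):
    p,d=env.grab_frame(n); cv2.imwrite(f"pics/{n}0.png",p); np.save(f"{n}0.npy",d); np.save(f"{n}0p.npy",p)
    m=env.camera_model(n); print({k:np.round(v,3).tolist() for k,v in m.items()})
print(env.sense())
E
```

```text
{'fx': 441.286, 'fy': 441.286, 'cx': 253.705, 'cy': 187.513, 'world_to_cam': [[-0.546, -0.838, -0.011, 290.967], [-0.386, 0.263, -0.884, 259.205], [0.744, -0.479, -0.467, 1020.46], [0.0, 0.0, 0.0, 1.0]]}
{'fx': 365.922, 'fy': 365.922, 'cx': 252.85, 'cy': 187.063, 'world_to_cam': [[-0.02, -1.0, 0.015, 18.041], [-0.986, 0.017, -0.166, 570.115], [0.166, -0.018, -0.986, 1016.058], [0.0, 0.0, 0.0, 1.0]]}
{'time': 0.1, 'joint_positions': array([-1.46609340e+00,  2.21127978e-01,  1.52753742e+00, -1.41797866e-05,
        1.39470969e+00, -1.26115509e-01]), 'joint_velocities': array([ 1.96405014e-04, -2.12515044e-03, -3.39970130e-03, -7.38693859e-04,
        1.95094961e-04, -4.73578874e-05]), 'tau': array([ 1.17043401e-03, -4.98243499e+01, -3.90546298e+01, -6.73279305e-05,
        5.75011654e-03, -1.18139290e-06]), 'position': array([ 142.90667771, -607.86227098,  230.2990415 ]), 'orientation': array([ 7.83828993e-01, -6.20976099e-01, -6.28388793e-04, -6.32012964e-04]), 'force': array([ 0.81078553, -1.01798893, -0.15894502]), 'ft_torque': array([ 0.01860072, -0.01607844, -0.02786044]), 'gripper_width': 85.44221531425181}
```

View pics/scene0.png

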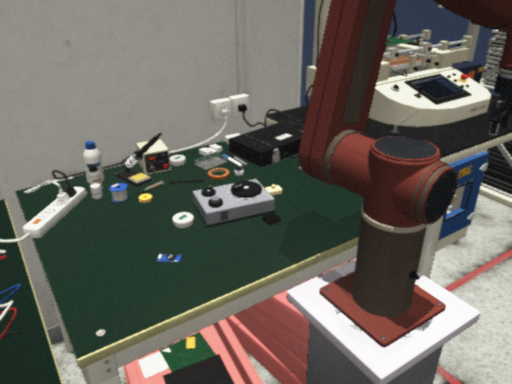

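View pics/top0.png

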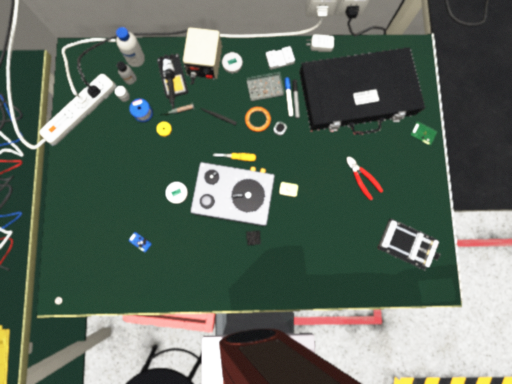

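The top view shows the box near (233,194) with its dial at about (248,195), the button at (207,201) and the small dial at (212,177). I'll zoom in on it.

Run:
```python
import cv2, numpy as np
p=np.load("top0p.npy")[145:255,160:310]; a=cv2.resize(p,None,fx=5,fy=5,interpolation=cv2.INTER_CUBIC); cv2.imwrite("pics/topz.png",a)
p=np.load("scene0p.npy")[165:235,180:290]; a=cv2.resize(p,None,fx=7,fy=7,interpolation=cv2.INTER_CUBIC); cv2.imwrite("pics/scenez.png",a)
```

```text
(no output)
```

View pics/topz.png

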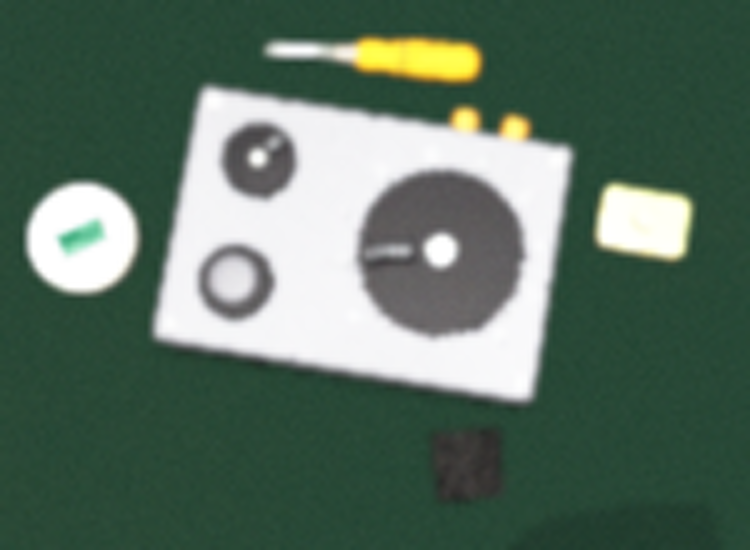

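View pics/scenez.png

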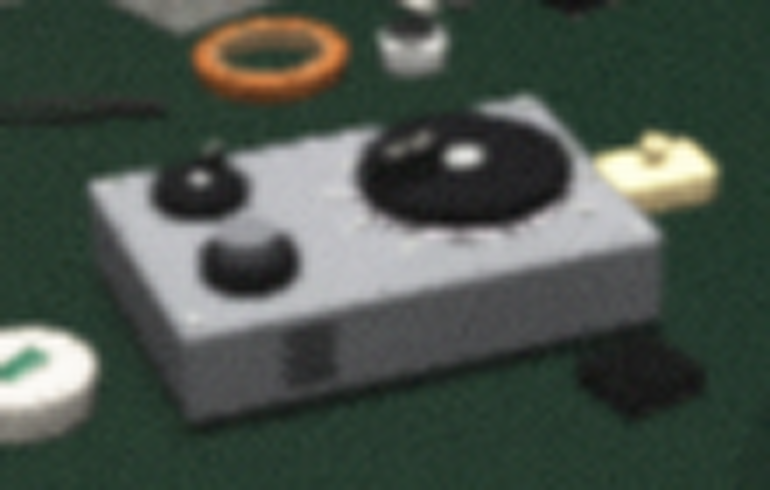

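The fin points left (world +y): in the zoom it runs from about (365,252) to (412,250), with the hub at (441,250). Next I'll measure the box pose and the fin angle.

```bash
cat > h.py <<'E'
from rig import env
import cv2, numpy as np
def ray(n,uv,z):
    m=env.camera_model(n); T=np.array(m["world_to_cam"]); R=T[:3,:3]; c=-R.T@T[:3,3]
    uv=np.atleast_2d(np.asarray(uv,float))
    d=np.c_[(uv[:,0]-m["cx"])/m["fx"],(uv[:,1]-m["cy"])/m["fy"],np.ones(len(uv))]@R
    return (c+d*((z-c[2])/d[:,2])[:,None])[:,:2]
def proj(n,P):
    m=env.camera_model(n); T=np.array(m["world_to_cam"]); q=np.atleast_2d(P)@T[:3,:3].T+T[:3,3]
    return np.c_[q[:,0]/q[:,2]*m["fx"]+m["cx"],q[:,1]/q[:,2]*m["fy"]+m["cy"]]
E
python3 - <<'E'
from h import *
p=np.load("top0p.npy"); hsv=cv2.cvtColor(p,cv2.COLOR_BGR2HSV)
m=((hsv[...,2]>120)&(hsv[...,1]<60)).astype(np.uint8)
x0,y0,x1,y1=186,155,277,232
mm=np.zeros_like(m); mm[y0:y1,x0:x1]=m[y0:y1,x0:x1]
cs,_=cv2.findContours(mm,0,1); c=max(cs,key=cv2.contourArea)
q=ray("top",c[:,0]+0.0,50).astype(np.float32)
r=cv2.minAreaRect(q); print("rect",r)
# blobs: white hub, dial black
g=cv2.cvtColor(p,cv2.COLOR_BGR2GRAY)
d=((g<130)&(hsv[...,1]<70)).astype(np.uint8)
dd=np.zeros_like(d); dd[y0+3:y1-4,x0+5:x1-4]=d[y0+3:y1-4,x0+5:x1-4]
cs,_=cv2.findContours(dd,0,1)
for c in sorted(cs,key=cv2.contourArea)[-3:]:
    for z in(62,65): 
        w=ray("top",c[:,0],z).astype(np.float32); print(z,cv2.fitEllipse(w))
# white hub
h=np.zeros_like(g,float); h[188:202,242:255]=np.clip(g[188:202,242:255].astype(float)-120,0,None); 
v,u=np.nonzero(h>0);w=h[v,u]; uv=[(u*w).sum()/w.sum(),(v*w).sum()/w.sum()]; print("hub",uv,ray("top",uv,65))
print(g[190:200,230:252])
# rough depth
D=np.load("top0.npy"); print(D[190:200:3,230:252:3])
E
```

```text
rect ((554.1866455078125, 66.4991455078125), (222.26597595214844, 152.8876495361328), 79.32221221923828)
62 ((530.2927856445312, 139.578857421875), (36.764564514160156, 37.397674560546875), 17.900632858276367)
65 ((529.8963623046875, 139.24981689453125), (36.65792465209961, 37.289222717285156), 17.900562286376953)
62 ((600.8330688476562, 126.2794418334961), (37.81328582763672, 39.3099250793457), 92.7036361694336)
65 ((600.2320556640625, 125.98897552490234), (37.70362091064453, 39.19593048095703), 92.70345306396484)
62 ((545.4015502929688, 22.78297996520996), (89.24957275390625, 90.28398895263672), 69.88394165039062)
65 ((544.9613037109375, 22.79267120361328), (88.99073028564453, 90.02214050292969), 69.8837890625)
hub [np.float64(247.70705202312138), np.float64(194.59745664739884)] [[545.93042766  22.6640062 ]]
[[242 226 167 111  93  93  92  92  92  93  93  91  92  92  92  91  91  94
   97  96  93  91]
 [240 204 135  99  92  91  93  91  93  93  95  91  91  94  91 100 114 138
  149 132 109  96]
 [240 199 128  92  90  92  90  90  91  92  92  91  86  93 100 132 185 232
  240 223 162 111]
[... 321 characters left out ...]
 115 106  81  87 114 190 248 254
  255 253 227 142]
 [225 174 116  87  79  70  67  70  74  77  79  75  79  88 103 142 214 245
  247 230 166 113]
 [231 197 135  90  79  80  85  90  93  92  94  92  94  96  98 106 138 167
  171 143 113 101]
 [238 213 153 104  95  94  95  99  99 100  99  99  96  97 100 100 103 108
  107 100  99  97]]
[[1058.7073  1045.0779  1040.886   1044.1208  1040.9535  1040.2482
  1040.3446  1043.5945 ]
 [1056.4357  1039.3374  1041.1434  1041.6187  1044.1033  1041.7471
  1040.8379  1040.5092 ]
 [1052.2671  1022.87195 1024.8915  1024.0839  1022.8144  1040.5181
  1039.5466  1043.4263 ]
 [1055.1875  1035.4417  1036.8549  1035.0865  1034.4095  1036.8226
  1036.7848  1039.1382 ]]
```

Run:
```python
from h import *
p=np.load("top0p.npy"); g=cv2.cvtColor(p,cv2.COLOR_BGR2GRAY).astype(float)
pts=[]
for u in range(233,242):
    w=np.clip(g[192:198,u]-105,0,None); pts.append([u,(w*np.arange(192,198)).sum()/w.sum()])
P=ray("top",pts,81); print(P.round(1).tolist())
vx,vy,x,y=cv2.fitLine(P.astype(np.float32),2,0,.01,.01).ravel(); print("ang",np.degrees(np.arctan2(vy,vx)))
A=np.array([545.8,22.6]); c=P.mean(0)-A; print("from axis",np.degrees(np.arctan2(c[1],c[0])),np.hypot(*c))
# scene check: predicted pixel of axis, button
yaw=np.radians(-10.7);R=np.array([[np.cos(yaw),-np.sin(yaw)],[np.sin(yaw),np.cos(yaw)]])
o=np.array([554.2,66.5])
for q,z in(((0,-45),65),((-36,68),72),((36,68),62)): 
    w=o+R@q; print(w, proj("scene",[*w,z]),proj("top",[*w,z]))
for cx in(-75,75):
  for cy in(-110,110): print(cx,cy,proj("scene",[*(o+R@(cx,cy)),50]))
# hub in scene
ps=np.load("scene0p.npy"); gs=cv2.cvtColor(ps,cv2.COLOR_BGR2GRAY).astype(float)
w=np.clip(gs[183:192,240:252]-110,0,None); v,u=np.mgrid[183:192,240:252]; uv=[(u*w).sum()/w.sum(),(v*w).sum()/w.sum()]; print("hub scene",uv,ray("scene",uv,65))
```

```text
[[542.7, 63.9], [543.1, 61.1], [543.8, 58.3], [544.2, 55.5], [544.3, 52.7], [544.2, 49.9], [544.1, 47.1], [544.0, 44.3], [544.1, 41.5]]
ang -86.98716
from axis 93.74092321624728 30.188125950279318
[545.84500231  22.28242416] [[245.25440689 186.57707507]] [[247.84154299 194.62474596]]
[531.45126917 140.00166832] [[214.32754302 196.69002603]] [[206.15311263 200.05916042]]
[602.19939052 126.63367201] [[207.3952795  189.23994056]] [[211.2221114  176.04286308]]
-75 -110 [[274.03442049 197.39362343]]
-75 110 [[205.04564825 212.11397694]]
75 -110 [[255.23882107 177.38135272]]
75 110 [[191.3176576  189.76684087]]
hub scene [np.float64(245.77721518987343), np.float64(186.81392405063292)] [[543.56692574  21.77731723]]
```

Box yaw is about -10.7° and the dial axis is at about (545, 22.3). The fin is at about 94°, which is tick 1, so the target is -25.7°. I'll carry the shut fingers over with the tool x along the fin and push with their 22 mm side.

```bash
cat >> h.py <<'E'
from scipy.spatial.transform import Rotation as Ro
A=np.array([545.2,22.3])
def state():
    s=env.sense(); R=Ro.from_quat(s["orientation"]).as_matrix(); a=np.degrees(np.arctan2(R[1,0],R[0,0]))
    print("t",round(s["time"],2),"pos",s["position"].round(1),"roll",a.round(1),"F",s["force"].round(1),"w",round(s["gripper_width"],1),"q",s["joint_positions"].round(2)); return s["position"],a
def tgt(phi,r=31,t=16):
    f=np.radians(phi); c,s_=np.cos(f),np.sin(f); return A+[c*r-s_*t, s_*r+c*t]
E
python3 -c "
from h import *
p,a=state(); T=tgt(112); print(T,T-p[:2],112-a)
for f in range(112,-20,-8): print(f,tgt(f).round(1),((tgt(f-8)-tgt(f))/10).round(2))"
```

```text
t 0.1 pos [ 142.9 -607.9  230.3] roll -76.8 F [ 0.8 -1.  -0.2] w 85.4 q [-1.47  0.22  1.53 -0.    1.39 -0.13]
[518.75225393  45.048994  ] [375.84557622 652.91126498] 188.77492438566296
112 [518.8  45. ] [0.34 0.35]
104 [522.2  48.5] [0.39 0.29]
96 [526.   51.5] [0.42 0.24]
88 [530.3  53.8] [0.45 0.18]
80 [534.8  55.6] [0.47 0.11]
72 [539.6  56.7] [0.48 0.04]
64 [544.4  57.2] [ 0.49 -0.02]
56 [549.3  56.9] [ 0.48 -0.09]
48 [554.1  56. ] [ 0.46 -0.16]
40 [558.7  54.5] [ 0.43 -0.22]
32 [563.   52.3] [ 0.4  -0.28]
24 [567.   49.5] [ 0.36 -0.33]
16 [570.6  46.2] [ 0.31 -0.38]
8 [573.7  42.5] [ 0.25 -0.42]
0 [576.2  38.3] [ 0.19 -0.45]
-8 [578.1  33.8] [ 0.13 -0.47]
-16 [579.4  29.1] [ 0.06 -0.48]
```

>>> jog_arm([
  [[2,3.6,0],10,0],
  [[2,3.6,0],10,0],
  [[2,3.6,0],10,0],
  [[2,3.6,0],10,0],
  [[2,3.6,0],10,0],
  [[2,3.6,0],10,0],
  [[2,3.6,0],10,0],
  [[2,3.6,0],10,0],
], grip_force=30)

```text
time: 1.1
position: [304.1, -310.5, 225.6]
orientation: [0.999, 0.048, -0.003, -0.002]
force: [0.6, -0.8, 0.0]
gripper_width: -0.5
```

>>> jog_arm([
  [[2,3.6,0],10,0],
  [[2,3.6,0],10,0],
  [[2,3.6,0],10,0],
  [[2,3.6,0],10,0],
  [[2,3.6,0],10,0],
  [[2,3.6,0],10,0],
  [[2,3.6,0],10,0],
  [[2,3.6,0],10,0],
])

```text
time: 2.1
position: [466.4, -11.2, 223.5]
orientation: [0.718, 0.696, -0.005, 0.0]
force: [0.5, -1.0, -0.6]
gripper_width: -0.2
```

```bash
python3 -c "
from h import *
p,a=state(); T=tgt(112); print((T-p[:2])/10,112-a)"
```

```text
t 2.1 pos [466.4 -11.2 223.5] roll 88.2 F [ 0.5 -1.  -0.6] w -0.2 q [-0.19 -0.16  1.93 -0.01  1.38 -1.73]
[5.23874152 5.62052515] 23.804566453681375
```

>>> jog_arm([
  [[1.7,1.9,-1],8,0],
  [[1.7,1.9,-2],8,0],
  [[1.7,1.7,-2],7,0],
  [[0,0,-2],0,0],
  [[0,0,0],0,0],
  [[0,0,0],0,0],
])

```text
time: 2.85
position: [518.5, 49.2, 150.5]
orientation: [0.556, 0.831, -0.005, -0.0]
force: [0.2, -0.1, 0.4]
gripper_width: 0.0
```

```bash
python3 -c "
from h import *
p,a=state(); T=tgt(112); print((T-p[:2])/10,112-a)
P,_=env.grab_frame('scene'); cv2.imwrite('pics/s1.png',cv2.resize(P[120:235,160:310],None,fx=5,fy=5))"
```

```text
t 2.85 pos [518.5  49.2 150.5] roll 112.4 F [ 0.2 -0.1  0.4] w 0.0 q [-0.05  0.05  1.87 -0.01  1.22 -2.01]
[ 0.02259867 -0.41987853] -0.4035757375487634
```

View pics/s1.png

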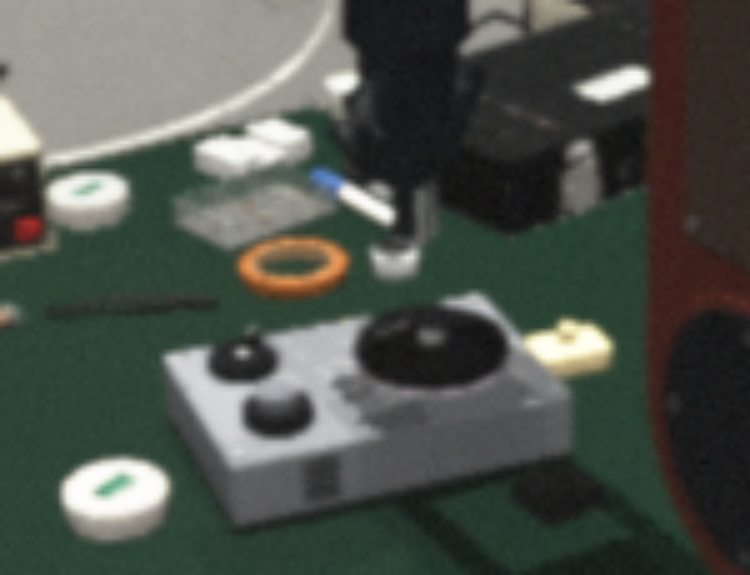

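The fingertip, near zoom pixel (405,235), hangs clear above the dial. Going down beside the fin.

>>> jog_arm([
  [[0,-0.4,-2.5],0,0],
  [[0,0,-2.5],0,0],
  [[0,0,-0.5],0,0],
  [[0,0,0],0,0],
])

```text
time: 3.4
position: [521.5, 43.9, 99.6]
orientation: [0.557, 0.83, -0.002, 0.004]
force: [0.5, -0.2, 0.6]
gripper_width: 0.2
```

```bash
python3 -c "
from h import *
p,a=state(); T=tgt(112); print((T-p[:2])/10,112-a)
P,_=env.grab_frame('top'); cv2.imwrite('pics/t2.png',cv2.resize(P[145:255,180:310],None,fx=5,fy=5))
P,_=env.grab_frame('scene'); cv2.imwrite('pics/s2.png',cv2.resize(P[120:235,160:310],None,fx=5,fy=5))"
```

```text
t 3.4 pos [521.5  43.9  99.6] roll 112.3 F [ 0.5 -0.2  0.6] w 0.2 q [-0.06  0.11  1.91 -0.01  1.11 -2.02]
[-0.2777393   0.11802764] -0.2685626976167015
```

View pics/s2.png

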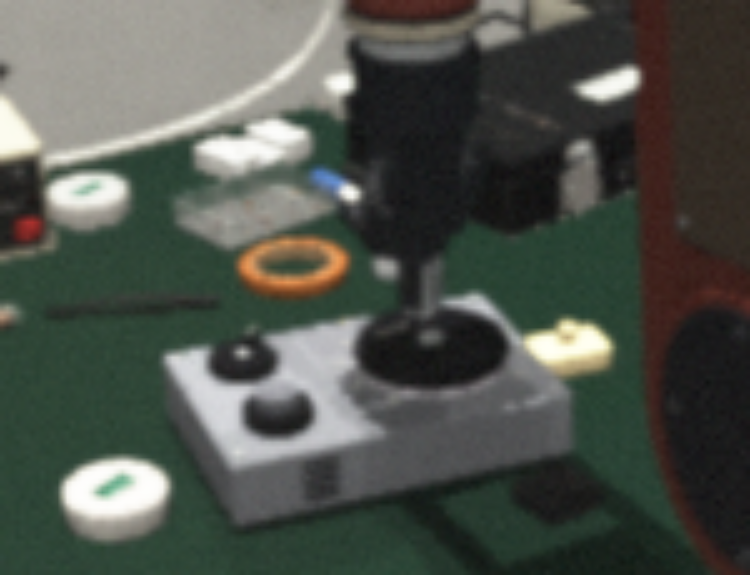

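View pics/t2.png

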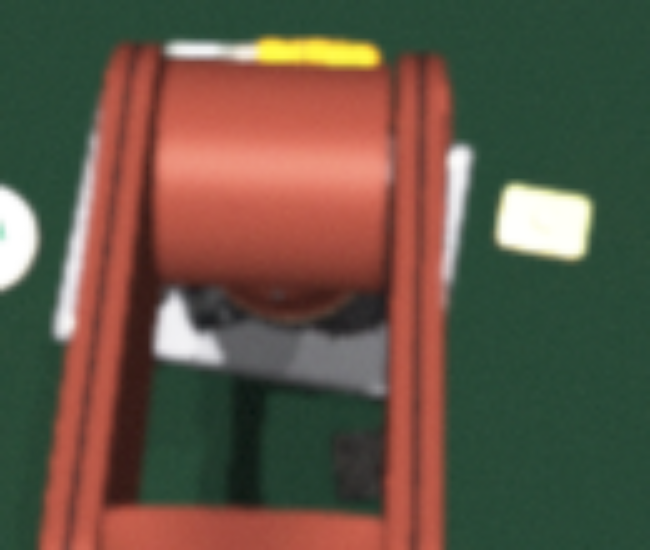

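>>> jog_arm([
  [[-0.4,0.1,-1.0],0,0],
  [[0,0,-1.0],0,0],
  [[0,0,0],0,0],
])

```text
time: 3.88
position: [518.4, 45.1, 80.1]
orientation: [0.557, 0.83, -0.002, 0.005]
force: [-0.6, -0.2, 0.7]
gripper_width: -0.1
```

```bash
python3 -c "
from h import *
p,a=state(); T=tgt(112); print((T-p[:2])/10,112-a)
P,_=env.grab_frame('scene'); print((proj('scene',p)-[[160,120]])*5,(proj('scene',[*(A+[-2.6,40]),81])-[[160,120]])*5);cv2.imwrite('pics/s3.png',cv2.resize(P[155:215,210:290],None,fx=9,fy=9,interpolation=2)); print((proj('scene',p)-[[210,155]])*9,(proj('scene',[*(A+[-2.6,40]),81])-[[210,155]])*9)"
```

```text
t 3.88 pos [518.4  45.1  80.1] roll 112.3 F [-0.6 -0.2  0.7] w -0.1 q [-0.06  0.13  1.93 -0.01  1.07 -2.02]
[ 0.03704452 -0.00492702] -0.2895857382884657
[[418.07170592 337.98846063]] [[373.44720375 328.90185916]]
[[302.52907065 293.37922914]] [[222.20496674 277.02334649]]
```

View pics/s3.png

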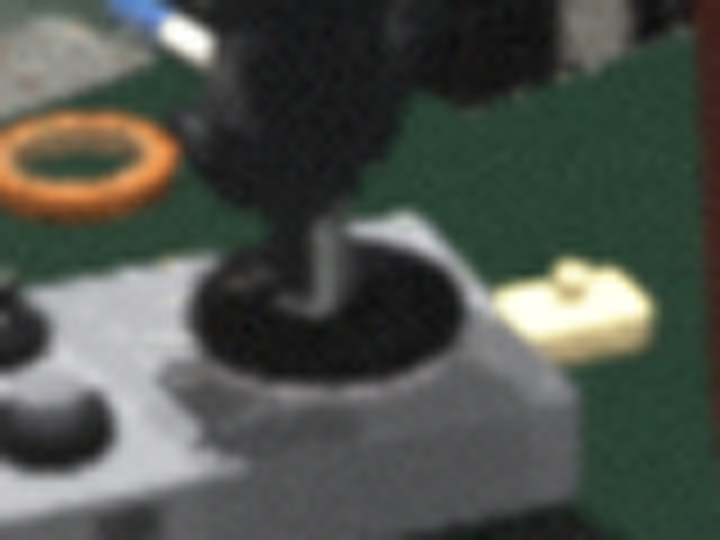

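The fingertip is at about zoom (305,300) and the fin's end at (250,280), so the finger is on the counter-clockwise side. I'll lower it another 9 mm.

>>> jog_arm([
  [[0,0,-0.5],0,0],
  [[0,0,-0.5],0,0],
  [[0,0,0],0,0],
])

```text
time: 4.3
position: [518.9, 45.1, 70.0]
orientation: [0.557, 0.83, -0.001, 0.005]
force: [0.1, 0.1, -0.0]
gripper_width: -0.3
```

```bash
python3 -c "
from h import *
p,a=state(); T=tgt(112); print((T-p[:2])/10,112-a)"
```

```text
t 4.3 pos [518.9  45.1  70. ] roll 112.3 F [ 0.1  0.1 -0. ] w -0.3 q [-0.06  0.15  1.93 -0.01  1.05 -2.02]
[-0.01714686 -0.00086286] -0.28915010202349833
```

>>> jog_arm([
  [[0.34,0.35,0],-8,0],
  [[0.39,0.29,0],-8,0],
  [[0,0,0],0,0],
])

```text
time: 4.68
position: [526.6, 51.5, 70.1]
orientation: [0.67, 0.743, -0.002, 0.005]
force: [0.2, -0.3, -0.1]
gripper_width: 0.0
```

```bash
python3 -c "
from h import *
p,a=state(); T=tgt(96); print((T-p[:2])/10,96-a)"
```

```text
t 4.67 pos [526.6  51.5  70.1] roll 95.9 F [ 0.2 -0.3 -0.1] w 0.0 q [-0.05  0.17  1.91 -0.01  1.06 -1.71]
[-0.05402526 -0.00717341] 0.10099893923660375
```

>>> jog_arm([
  [[0.38,0.24,0],-8,0],
  [[0,0,0],0,0],
])

```text
time: 4.92
position: [527.7, 53.6, 69.4]
orientation: [0.719, 0.695, -0.005, 0.003]
force: [-2.4, -0.3, 1.7]
gripper_width: 0.0
```

>>> jog_arm([
  [[0.45,0.18,0],-8,0],
  [[0,0,0],0,0],
])

```text
time: 5.18
position: [529.6, 55.6, 68.9]
orientation: [0.764, 0.645, -0.007, 0.001]
force: [-3.1, 1.0, 1.6]
gripper_width: -0.1
```

```bash
python3 -c "
from h import *
p,a=state(); T=tgt(80); print((T-p[:2])/10,80-a)
P,_=env.grab_frame('scene');cv2.imwrite('pics/s4.png',cv2.resize(P[155:215,210:290],None,fx=9,fy=9,interpolation=2))"
```

```text
t 5.17 pos [529.6  55.6  68.9] roll 80.4 F [-3.1  1.   1.6] w -0.1 q [-0.04  0.19  1.89 -0.01  1.07 -1.43]
[0.52420775 0.00276922] -0.35282275481155523
```

View pics/s4.png

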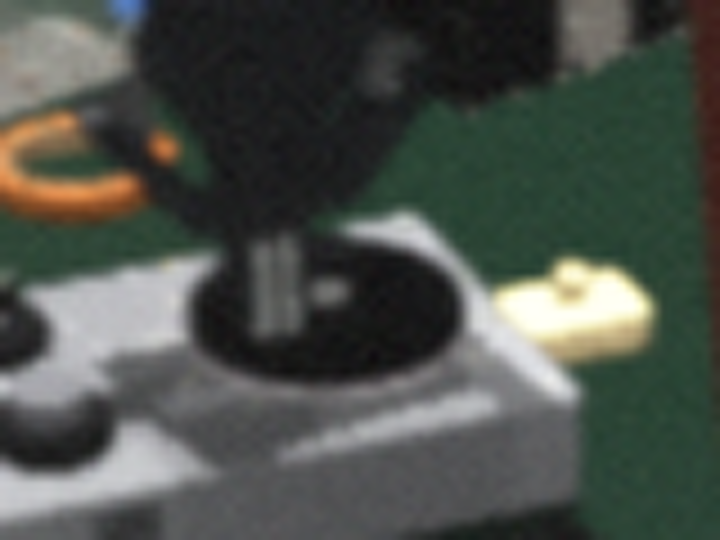

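The finger is on the fin and pushing, and the detent is holding it back by about 3 N. I'll use larger steps along the tangent.

>>> jog_arm([
  [[0.7,0.1,0.1],0,0],
  [[0.6,0.05,0],0,0],
])

```text
time: 5.48
position: [540.6, 56.3, 69.0]
orientation: [0.761, 0.648, -0.009, -0.0]
force: [-0.1, -0.4, 0.0]
gripper_width: -0.0
```

```bash
python3 -c "
from h import *
p,a=state()
for f in(84,80,76): print(f,tgt(f)-p[:2])"
```

```text
t 5.47 pos [540.6  56.3  69. ] roll 80.8 F [-0.1 -0.4  0. ] w -0.0 q [-0.03  0.22  1.86 -0.01  1.08 -1.44]
84 [-8.06827389 -1.53572479]
80 [-5.77013647 -0.73094777]
76 [-3.42145879 -0.08844111]
```

>>> jog_arm([
  [[-0.1,0.0,0.05],-9,0],
  [[0,0,0.05],0,0],
])

```text
time: 5.72
position: [541.7, 56.2, 70.4]
orientation: [0.809, 0.587, -0.007, 0.0]
force: [-0.8, -0.3, -0.5]
gripper_width: -0.0
```

```bash
python3 -c "
from h import *
p,a=state()
for f in(74,72,70): print(f,tgt(f)-p[:2])
P,_=env.grab_frame('scene');cv2.imwrite('pics/s5.png',cv2.resize(P[155:215,210:290],None,fx=9,fy=9,interpolation=2))"
```

```text
t 5.72 pos [541.7  56.2  70.4] roll 71.9 F [-0.8 -0.3 -0.5] w -0.0 q [-0.04  0.21  1.86 -0.01  1.08 -1.29]
74 [-3.28828949  0.26753142]
72 [-2.09023782  0.48524507]
70 [-0.88531788  0.66101469]
```

View pics/s5.png

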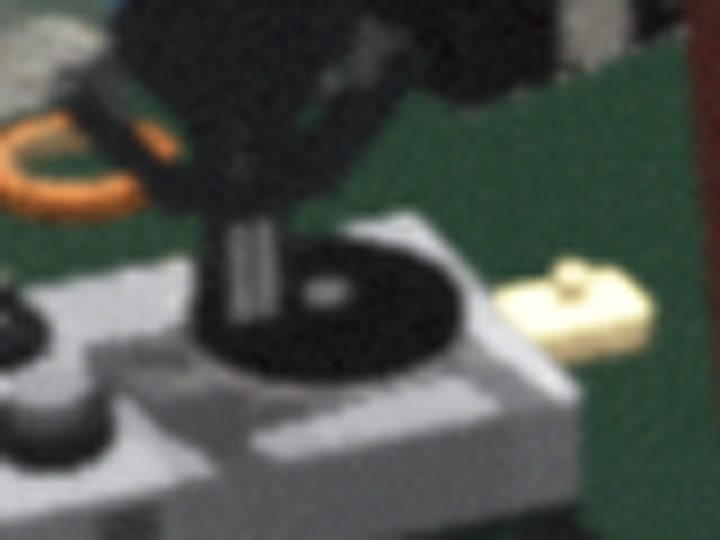

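>>> jog_arm([
  [[0.35,0.08,0],-7,0],
  [[0.6,-0.03,0],-4,0],
  [[0.7,-0.08,0],-4,0],
])

```text
time: 6.15
position: [554.4, 56.8, 69.6]
orientation: [0.878, 0.479, -0.011, -0.003]
force: [-4.3, 0.5, 1.7]
gripper_width: 0.0
```

```bash
python3 -c "
from h import *
p,a=state()
for f in(64,60,56,52,48): print(f,tgt(f)-p[:2])"
```

```text
t 6.15 pos [554.4  56.8  69.6] roll 57.3 F [-4.3  0.5  1.7] w 0.0 q [-0.04  0.25  1.81 -0.01  1.1  -1.03]
64 [-9.99125197  0.41574358]
60 [-7.55645924  0.38597731]
56 [-5.12967394  0.186441  ]
52 [-2.72271911 -0.18189324]
48 [-0.34732119 -0.71723092]
```

>>> jog_arm([
  [[0.5,-0.12,0.05],-5,0],
])

```text
time: 6.28
position: [559.5, 55.7, 69.9]
orientation: [0.897, 0.441, -0.011, -0.004]
force: [0.9, -1.0, -0.3]
gripper_width: 0.1
```

```bash
python3 -c "
from h import *
p,a=state()
for f in(52,48,44,40): print(f,tgt(f)-p[:2])
P,_=env.grab_frame('scene');cv2.imwrite('pics/s6.png',cv2.resize(P[155:215,210:290],None,fx=9,fy=9,interpolation=2))"
```

```text
t 6.28 pos [559.5  55.7  69.9] roll 52.4 F [ 0.9 -1.  -0.3] w 0.1 q [-0.04  0.26  1.8  -0.    1.1  -0.95]
52 [-7.79991598  0.84283422]
48 [-5.42451807  0.30749654]
44 [-3.09224978 -0.39223646]
40 [-0.81447368 -1.25295576]
```

View pics/s6.png

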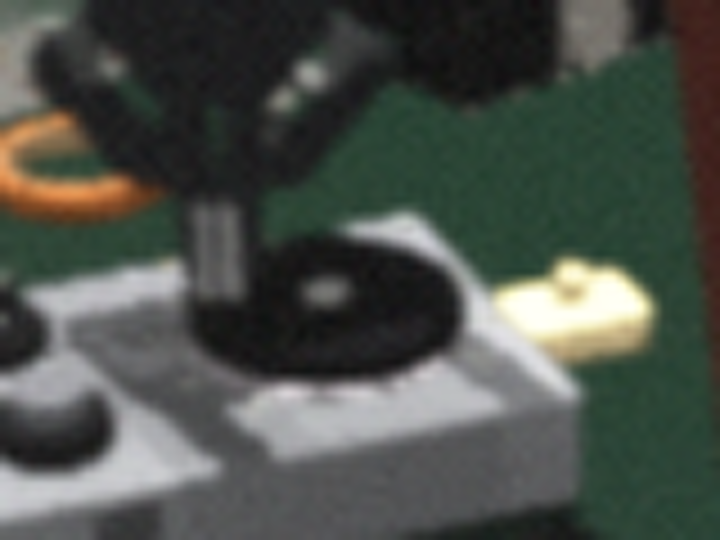

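Force fell to zero, so that was probably the second snap. I'll lift briefly to confirm the count.

>>> jog_arm([
  [[-0.3,0.05,1.5],-5,0],
  [[0,0,3.0],-4,0],
  [[0,0,0],0,0],
])

```text
time: 6.7
position: [557.9, 55.9, 116.1]
orientation: [0.928, 0.371, -0.009, -0.004]
force: [1.4, -0.4, 0.9]
gripper_width: -0.0
```

```bash
cat >> h.py <<'E'
def finlook(name,tip=None):
    P,_=env.grab_frame('scene'); V=cv2.resize(P[155:215,210:290],None,fx=9,fy=9,interpolation=2)
    for k in range(10):
        f=np.radians(135-30*k-10.7); w=A+44*np.array([np.cos(f),np.sin(f)])
        q=((proj('scene',[*w,81])[0]-[210,155])*9).astype(int); cv2.circle(V,tuple(int(i) for i in q),3,(0,0,255) if k!=5 else (0,255,0),-1); cv2.putText(V,str(k),tuple(int(i)+5 for i in q),0,.5,(0,255,255),1)
    cv2.imwrite('pics/'+name,V)
E
python3 -c "
from h import *
p,a=state(); print(tgt(44)-p[:2])
finlook('s7.png')"
```

```text
t 6.7 pos [557.9  55.9 116.1] roll 43.6 F [ 1.4 -0.4  0.9] w -0.0 q [-0.04  0.19  1.78  0.    1.18 -0.8 ]
[-1.563604   -0.56248405]
```

View pics/s7.png

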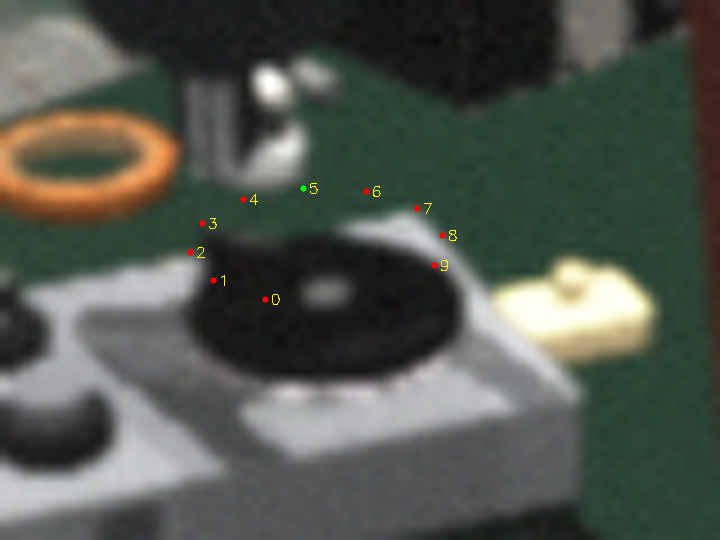

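The fin's end is at zoom (215,235), on the tick 3 mark, so two clicks are done. Going down again for the third.

>>> jog_arm([
  [[-0.2,0,-2.5],0,0],
  [[-0.1,0,-1.6],0,0],
  [[0,0,-0.4],0,0],
  [[0,0,0],0,0],
])

```text
time: 7.25
position: [551.9, 56.1, 65.3]
orientation: [0.927, 0.375, -0.012, -0.006]
force: [-0.5, 0.4, 0.2]
gripper_width: -0.0
```

```bash
python3 -c "
from h import *
p,a=state(); 
for f in(48,44,40,36,32,28,24,20,16):print(f,(tgt(f)-p[:2]).round(1))"
```

```text
t 7.25 pos [551.9  56.1  65.3] roll 44.1 F [-0.5  0.4  0.2] w -0.0 q [-0.04  0.25  1.82  0.    1.09 -0.81]
48 [ 2.1 -0. ]
44 [ 4.5 -0.7]
40 [ 6.7 -1.6]
36 [ 9.  -2.6]
32 [11.1 -3.8]
28 [13.1 -5.1]
24 [15.1 -6.5]
20 [16.9 -8.1]
16 [18.7 -9.8]
```

>>> jog_arm([
  [[0,0,0.45],0,0],
  [[0.9,-0.25,0],-8,0],
  [[0.5,-0.35,0],-6,0],
  [[0.6,-0.5,0],-6,0],
])

```text
time: 7.75
position: [569.8, 48.0, 71.4]
orientation: [0.979, 0.204, -0.013, -0.011]
force: [-3.8, 2.9, -0.1]
gripper_width: 0.0
```

```bash
python3 -c "
from h import *
p,a=state(); 
for f in(36,32,28,24,20,16,12,8):print(f,(tgt(f)-p[:2]).round(1))"
```

```text
t 7.75 pos [569.8  48.   71.4] roll 23.6 F [-3.8  2.9 -0.1] w 0.0 q [-0.06  0.28  1.77  0.02  1.12 -0.48]
36 [-8.9  5.5]
32 [-6.8  4.3]
28 [-4.8  3. ]
24 [-2.8  1.5]
20 [-1.  -0.1]
16 [ 0.8 -1.8]
12 [ 2.4 -3.6]
8 [ 3.9 -5.5]
```

>>> jog_arm([
  [[0.3,-0.4,0],-5,0],
])

```text
time: 7.88
position: [573.1, 44.2, 72.1]
orientation: [0.987, 0.16, -0.012, -0.011]
force: [0.1, 0.0, -0.2]
gripper_width: 0.1
```

```bash
python3 -c "
from h import *
p,a=state(); 
for f in(20,16,12,8):print(f,(tgt(f)-p[:2]).round(1))"
```

```text
t 7.88 pos [573.1  44.2  72.1] roll 18.4 F [ 0.1  0.  -0.2] w 0.1 q [-0.07  0.29  1.76  0.02  1.12 -0.4 ]
20 [-4.3  3.7]
16 [-2.5  2. ]
12 [-0.9  0.2]
8 [ 0.5 -1.8]
```

>>> jog_arm([
  [[-0.2,0.2,1.5],-2,0],
  [[0,0,3.0],0,0],
  [[0,0,0],0,0],
])

```text
time: 8.25
position: [572.8, 45.9, 121.0]
orientation: [0.99, 0.142, -0.01, -0.011]
force: [0.2, -0.9, 0.6]
gripper_width: -0.4
```

```bash
python3 -c "
from h import *
p,a=state(); print(tgt(16)-p[:2])
finlook('s8.png')"
```

```text
t 8.25 pos [572.8  45.9 121. ] roll 16.3 F [ 0.2 -0.9  0.6] w -0.4 q [-0.07  0.22  1.74  0.02  1.2  -0.36]
[-2.23864916  0.29777027]
```

View pics/s8.png

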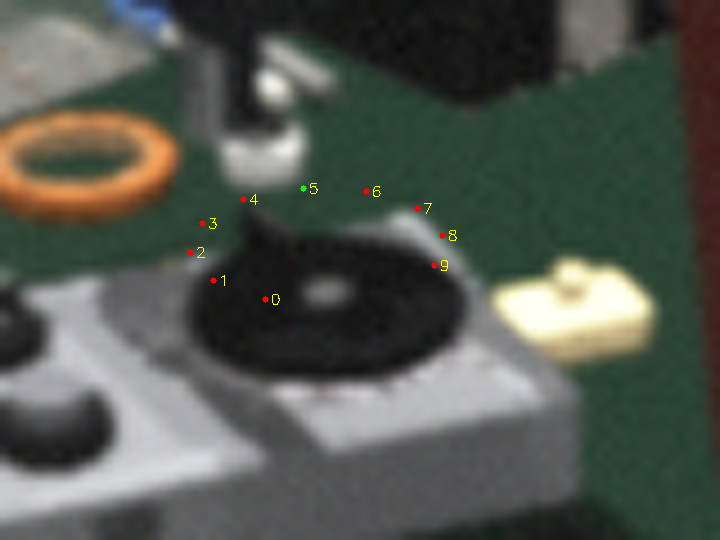

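The fin's end is at (252,212), at tick 4, so three clicks are done. One to go, in smaller steps.

>>> jog_arm([
  [[0,0.1,-2.5],0,0],
  [[0,0.1,-1.6],0,0],
  [[0,0,-0.2],0,0],
  [[0,0,0],0,0],
])

```text
time: 8.8
position: [570.5, 48.1, 73.5]
orientation: [0.99, 0.142, -0.013, -0.012]
force: [-0.0, -0.2, 0.2]
gripper_width: 0.1
```

```bash
python3 -c "
from h import *
p,a=state(); 
for f in(20,16,12,8,4,0,-4,-8,-12,-16,-20):print(f,(tgt(f)-p[:2]).round(1))"
```

```text
t 8.8 pos [570.5  48.1  73.5] roll 16.4 F [-0.  -0.2  0.2] w 0.1 q [-0.06  0.28  1.77  0.02  1.12 -0.36]
20 [-1.6 -0.2]
16 [ 0.1 -1.9]
12 [ 1.7 -3.7]
8 [ 3.2 -5.7]
4 [ 4.5 -7.7]
0 [ 5.7 -9.8]
-4 [  6.8 -12. ]
-8 [  7.7 -14.3]
-12 [  8.4 -16.6]
-16 [  8.9 -19. ]
-20 [  9.3 -21.4]
```

>>> jog_arm([
  [[0.2,-0.4,-0.3],-6,0],
  [[0.25,-0.5,-0.1],-6,0],
  [[0.15,-0.5,0],-4,0],
])

```text
time: 9.18
position: [576.5, 36.9, 70.5]
orientation: [1.0, -0.001, -0.011, -0.016]
force: [-1.2, 9.0, -2.1]
gripper_width: -0.1
```

```bash
python3 -c "
from h import *
p,a=state(); 
for f in(8,4,0,-4,-8,-12,-16,-20):print(f,(tgt(f)-p[:2]).round(1))"
```

```text
t 9.18 pos [576.5  36.9  70.5] roll -0.1 F [-1.2  9.  -2.1] w -0.1 q [-0.09  0.29  1.76  0.03  1.11 -0.1 ]
8 [-2.9  5.6]
4 [-1.5  3.6]
0 [-0.3  1.4]
-4 [ 0.7 -0.8]
-8 [ 1.6 -3. ]
-12 [ 2.3 -5.4]
-16 [ 2.9 -7.7]
-20 [  3.3 -10.1]
```

>>> jog_arm([
  [[0.12,-0.45,0],-5,0],
])

```text
time: 9.3
position: [577.7, 33.8, 70.6]
orientation: [0.999, -0.046, -0.01, -0.017]
force: [0.8, 4.2, -2.4]
gripper_width: -0.1
```

>>> jog_arm([
  [[0.08,-0.35,0],-4,0],
])

```text
time: 9.43
position: [578.6, 31.1, 70.9]
orientation: [0.996, -0.082, -0.01, -0.018]
force: [-0.3, 1.2, -0.7]
gripper_width: -0.1
```

```bash
python3 -c "
from h import *
p,a=state(); 
for f in(-8,-12,-16,-20):print(f,(tgt(f)-p[:2]).round(1))"
```

```text
t 9.43 pos [578.6  31.1  70.9] roll -9.4 F [-0.3  1.2 -0.7] w -0.1 q [-0.1   0.29  1.76  0.04  1.11  0.04]
-8 [-0.5  2.7]
-12 [0.3 0.4]
-16 [ 0.8 -2. ]
-20 [ 1.2 -4.4]
```

Force is fading, so the fin is close to half-way. One more small step.

>>> jog_arm([
  [[0.05,-0.25,0],-3,0],
])

```text
time: 9.55
position: [579.5, 28.7, 71.4]
orientation: [0.994, -0.109, -0.009, -0.019]
force: [0.3, -0.6, 0.1]
gripper_width: -0.5
```

```bash
python3 -c "
from h import *
p,a=state(); 
for f in(-12,-16,-20):print(f,(tgt(f)-p[:2]).round(1))
finlook('s9.png')"
```

```text
t 9.55 pos [579.5  28.7  71.4] roll -12.5 F [ 0.3 -0.6  0.1] w -0.5 q [-0.11  0.29  1.76  0.04  1.11  0.09]
-12 [-0.6  2.8]
-16 [-0.   0.5]
-20 [ 0.3 -1.9]
```

View pics/s9.png

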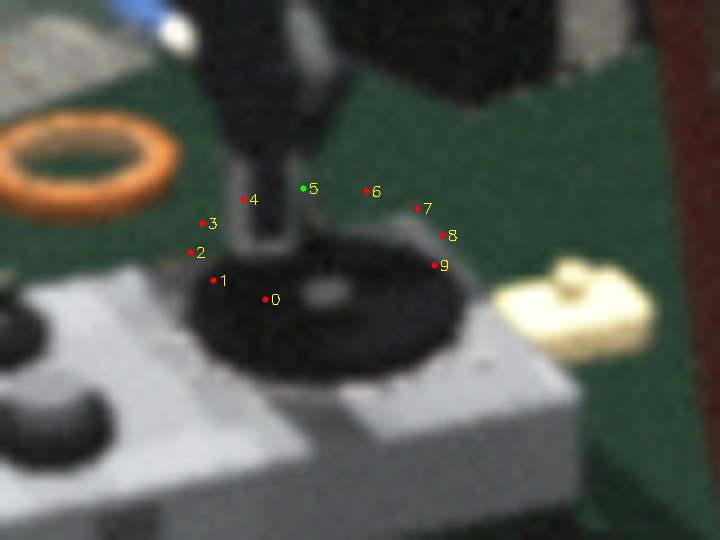

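A sliver of the fin shows at (312,210), next to tick 5, clear of the finger. I'll back off, lift and verify.

>>> jog_arm([
  [[0,0.3,0.8],0,0],
  [[0,0,3],0,0],
  [[-0.5,3,2],0,0],
  [[-0.5,3,0],0,0],
  [[0,0,0],0,0],
])

```text
time: 10.22
position: [571.1, 93.3, 136.0]
orientation: [0.994, -0.108, -0.006, -0.019]
force: [-1.3, -0.8, -0.0]
gripper_width: -0.1
```

```bash
python3 -c "
from h import *
p,a=state(); print(np.array([531,140])-p[:2])
finlook('s10.png')"
```

```text
t 10.22 pos [571.1  93.3 136. ] roll -12.4 F [-1.3 -0.8 -0. ] w -0.1 q [0.   0.2  1.74 0.04 1.21 0.2 ]
[-40.12938281  46.71233525]
```

View pics/s10.png

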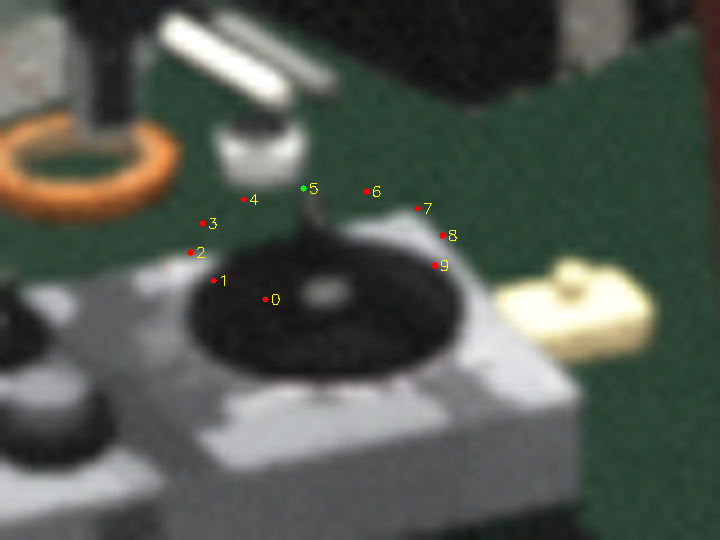

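The fin's end is at (310,197), at tick 5: four clicks done and at rest. Now over the button.

>>> jog_arm([
  [[-1.5,1.8,0],0,0],
  [[-1.5,1.8,0],0,0],
  [[-1.0,1.0,0],0,0],
  [[0,0,-1],0,0],
  [[0,0,0],0,0],
])

```text
time: 10.9
position: [528.3, 139.7, 125.1]
orientation: [0.994, -0.109, -0.006, -0.018]
force: [0.4, -0.6, 0.3]
gripper_width: 0.0
```

```bash
python3 -c "
from h import *
p,a=state(); print(np.array([531,140])-p[:2])"
```

```text
t 10.9 pos [528.3 139.7 125.1] roll -12.4 F [ 0.4 -0.6  0.3] w 0.0 q [0.09 0.14 1.83 0.04 1.18 0.29]
[2.69562483 0.32157814]
```

>>> jog_arm([
  [[0.2,0,-2],0,0],
  [[0.1,0,-1.8],0,0],
  [[0,0,-0.6],0,0],
  [[0,0,0],0,0],
])

```text
time: 11.4
position: [532.5, 138.4, 79.3]
orientation: [0.994, -0.109, -0.006, -0.018]
force: [-0.6, -0.2, -0.4]
gripper_width: -0.3
```

```bash
python3 -c "
from h import *
p,a=state(); print(np.array([531,140])-p[:2])
P,_=env.grab_frame('scene');cv2.imwrite('pics/s11.png',cv2.resize(P[150:225,170:270],None,fx=7,fy=7,interpolation=2))"
```

```text
t 11.4 pos [532.5 138.4  79.3] roll -12.5 F [-0.6 -0.2 -0.4] w -0.3 q [0.09 0.2  1.85 0.04 1.09 0.29]
[-1.48955842  1.59743536]
```

View pics/s11.png

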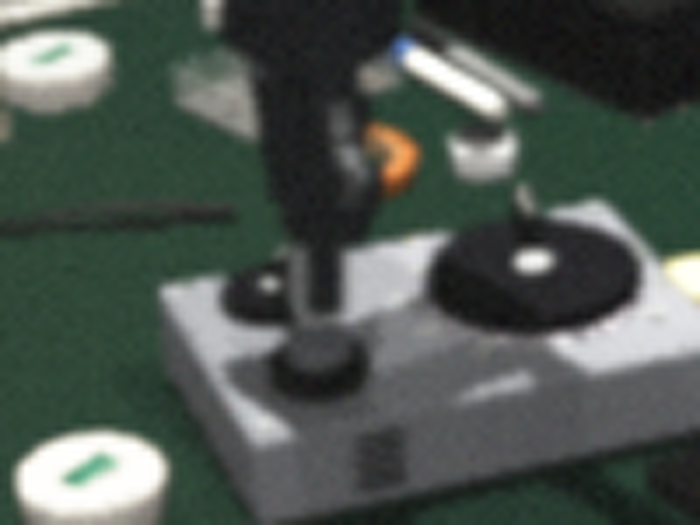

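The tip, at (318,322), sits straight above the button top at (320,345). Pressing.

>>> jog_arm([
  [[-0.1,0.1,-0.6],0,0],
  [[0,0,-0.6],0,0],
  [[0,0,-0.6],0,0],
])

```text
time: 11.82
position: [533.2, 139.6, 65.2]
orientation: [0.994, -0.109, -0.005, -0.018]
force: [-20.4, -4.3, 51.4]
gripper_width: -0.1
```

>>> jog_arm([
  [[0,0,-0.6],0,0],
  [[0,0,-0.6],0,0],
])

```text
time: 12.08
position: [533.4, 139.6, 65.2]
orientation: [0.994, -0.108, -0.006, -0.018]
force: [-27.3, -5.8, 53.6]
gripper_width: -0.1
```

It has bottomed out: 50 N at z = 65.2, which is about 6.8 mm below the released top. Releasing and leaving.

>>> jog_arm([
  [[0,0,0.8],0,0],
  [[0,0,2],0,0],
  [[0,0,3],0,0],
  [[0,0,4],0,0],
  [[-2,0,4],0,0],
  [[-4,3,4],0,0],
  [[-4,4,2],0,0],
  [[-4,4,0],0,0],
])

```text
time: 13.08
position: [393.9, 249.4, 269.9]
orientation: [0.994, -0.111, -0.003, -0.019]
force: [0.1, 1.7, -0.0]
gripper_width: 0.1
```

>>> jog_arm([
  [[-2,5,0],0,0],
  [[0,5,0],0,0],
  [[0,5,0],0,0],
  [[0,5,0],0,0],
  [[0,5,0],0,0],
  [[0,5,0],0,0],
  [[0,0,0],0,0],
  [[0,0,0],0,0],
])

```text
time: 14.08
position: [369.3, 562.3, 268.1]
orientation: [0.994, -0.108, -0.001, -0.021]
force: [-0.6, -0.2, -0.1]
gripper_width: 0.2
```

```bash
python3 -c "
from h import *
state()
for n,(a,b,c,d) in dict(top=(145,255,160,310),scene=(160,240,170,290)).items():
    P,_=env.grab_frame(n); f=5 if n=='top' else 6
    I=np.hstack([np.load(n+'0p.npy')[a:b,c:d],P[a:b,c:d]]); cv2.imwrite('pics/'+n+'F.png',cv2.resize(I,None,fx=800/I.shape[1],fy=800/I.shape[1],interpolation=2)); cv2.imwrite('pics/'+n+'full.png',P)
    if n=='top': 
        q=(cv2.absdiff(P,np.load('top0p.npy')).max(2)>60).astype(np.uint8); k,_,st,_=cv2.connectedComponentsWithStats(q); print(st[st[:,4]>12][1:])"
```

```text
t 14.07 pos [369.3 562.3 268.1] roll -12.4 F [-0.6 -0.2 -0.1] w 0.2 q [0.86 0.29 1.38 0.02 1.44 1.07]
[[ 259  309   54    4  108]
 [ 100  313   18    2   19]
 [ 125  312   39    3   84]
 [ 216  313   10   21  165]
 [ 219  333  143   51 4210]
 [ 201  349   18   35  378]
 [   0  368    8   16  106]]
```

View pics/topF.png

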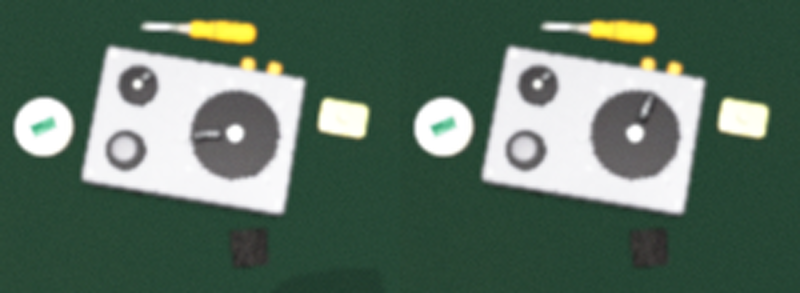

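View pics/sceneF.png

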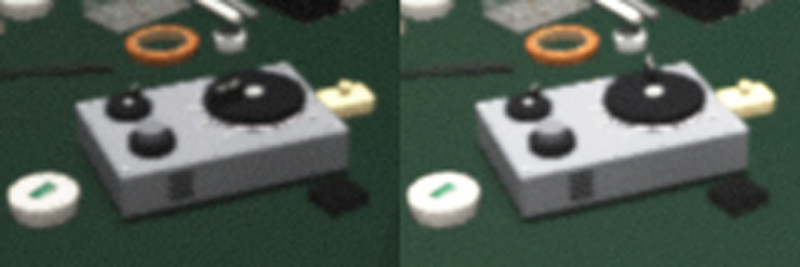

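View pics/topfull.png

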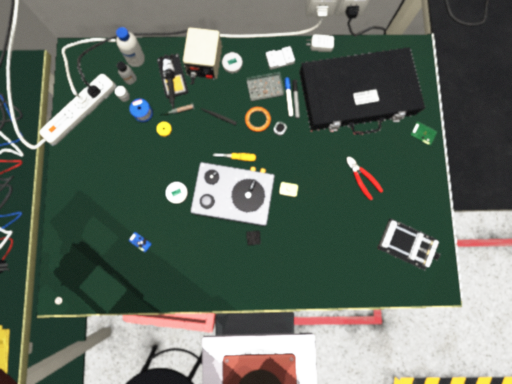

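In the top view the fin runs from the hub at (635,133) to about (650,98), roughly -23° against the expected -25.7°. The button is up, and every loose thing and the small dial match the first picture. Handing in.

```bash
python3 -c "
from rig import env
print(env.hand_in())"
```

```text
the job is handed in; nothing more can be done
None
```

The large dial was turned four clicks clockwise, from tick 1 to tick 5. I pushed the fin's counter-clockwise side with the shut fingers, and the pictures show it never went past the fourth click. I then pressed the button to its stop (50 N, tip 6.8 mm below its released height), let it come up, moved the arm clear and handed the job in at about 14 s.

**Last checks:**
- **Dial:** the final pictures put the fin at about -23° against the expected -25.7°, inside the 9° allowance.
- **Button:** it looks fully up again.
- **Small dial and loose things:** they show no change between the first and last top views.
- **Wrist force:** it read near zero at the end, so nothing is being touched.

**Departures from plan:**
- The fin gave way a few millimetres later than I worked out from the stated 22 mm finger width, so I fed the pushes by force instead.
- The button press was harder than needed: about 54 N upward on the wrist, plus 27 N sideways.

No check failed, and the hand-in gave no verdict.

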